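Change a vial in the pigment shaker

ROBOT

A 6-joint arm with a two-finger parallel gripper is mounted at the origin on the work surface. World frame = base frame: x ahead of the robot, y to its left, z up, the work surface at z = 0. Lengths are in m, angles in degrees, forces in N, time in s.
With the tool pointing down it reaches from about 0.375 to 0.9 m from the base axis. Payload 3.1 kg.
Tool frame: the origin (TCP) lies at the very end of the fingers, on their centre line; the grasp point (between the pads) lies 19 mm behind it; z points along the fingers, y is the direction in which the jaws open and shut (so a half turn about z gives the same grasp; the last joint's range is limited). The gripper opens to 87 mm and grips with 3 to 60 N. Pads are 19 mm wide; open, the fingers measure 117 mm over their backs; the gripper's body (75 mm by 190 mm) begins 51 mm behind the grasp point.
Start: joints at [-76.404, 30.224, 82.088, -0, 67.689, -10.227], TCP at [0.252, -0.572, 0.185] pointing down, gripper open.
Joint ranges: [-176.69, 176.69], [-43.24, 126.21], [12.49, 139.97], [-82, 262], [0, 151.66], [-163.58, 163.58]. Speed limits (degrees/s): [159.86, 159.86, 180, 180, 180, 180].

INTERFACE

Orientations are given as a 3x3 rotation matrix whose columns are the frame's x, y, z axes.
In Python, from rig import readout, capture, camera_model, bot, spot_in, regions_of gives the robot as it stands.
- The arm moves only by the tool send_rows, never from a script. Its argument "moves" is a list that holds one entry, the list of rows, each a list of 7 numbers: the turn, a rotation vector about the tool's x, y, z in degrees, then the shift along the tool's x, y, z in cm, then the opening, from -1 (shut) to 1 (fully open). A call has exactly 5 rows; each row shifts and turns the commanded pose from where the row before left it, along the tool's axes as they then stand; what a row does not reach is not made up. A row lasts 1/10 s, in which the tool goes at most 50 mm and 8.59 degrees, less where a joint would pass 70% of its speed; a pose out of reach is approached as far as the arm can. A call with a gripper value outside its range is refused whole. The fingers move at their own pace and stop on an object; the grip force is fixed at half the most. Time passes only in rows, so rows that do not move let the fingers close, or fill a call up. It gives the time, the measured TCP pose, the force and the opening at its end, in the units of the state.
- readout.read_state(): the state, without advancing time (a new reading comes with each control period).
- capture(name): name is "side" or "top"; returns the picture (384x512x3 uint8, blue, green, red); there is no depth.
- camera_model(name): a dict with "camera_matrix" (3x3 intrinsics, pixels), "pose" (4x4, takes a point from camera to world coordinates). Camera axes: x right, y up, looking along -z (the intrinsics and any distortion apply to the point x, -y, -z); pixel columns grow to the right and rows downward; lengths in m; the calibration is good to about 2 mm. A picture is of the moment at which its call begins. camera_model takes no time and is no camera call.
- bot.hand_in(): hands the job in, once; it reports no verdict.
Trained networks look in the newest picture that a camera, given by its name, has taken for a name from the list of things; names that differ only in an ending like _2 or _b are one class to them, and where a whole thing is asked for, a point or a joint stands for the part that bears it (a point fixed in the world has none). Each returns a list of dicts, best first, with "p" (0 to 1); they miss things now and then, are a little off and sometimes report something else, mostly with a low value. They report only what shows in the picture. A call takes as long as a camera call. They do not tell look-alikes from the thing itself.
- spot_in(camera, thing): "location" ([x, y, z] in m, in world coordinates, good to about 4 mm: the middle of the surface that is visible of it).
- regions_of(camera, thing): "mask" (384x512 bool, what is visible of it).
The state is a dict: "time_s": time; "joint_positions": joint angles; "qvel": joint speeds; "tau": joint torques, N m; "position": TCP position; "tcp_rot": TCP orientation; "force": force on the tool from outside, world axes, zero at the start; "moment": the same for the moment, N m; "opening": opening from 0.0 (shut) to 1.0 (fully open).
Only numpy, scipy, OpenCV 4.12 (cv2) and the standard library are available. Lean on these libraries where they do the work, as an engineer would, in place of code of your own. Each camera call takes 0.05 s, during which the arm holds its last target. There are 200 camera calls.

TASK

The stubby vial in the shaker's rack is finished: lift it out and stand it fully home in the empty hole of the wooden block. Then take the tall vial out of the cluttered carton, stand it fully home in the rack hole just freed and let go, and last push the shaker's lever all the way over, away from the robot. Set the vials down rather than dropping them, and leave everything else where it stands.

Things in the scene. Friction and masses are not known exactly. Their poses are not given: they have to be found in the camera images.
- used: the finished stubby vial, 85 mm tall in all, standing in one of the three rack holes: white plastic cylinder 24 mm in diameter tapering over its lowest 5 mm to 18 mm at the foot, with a flush black cap, 24 mm in diameter and 22 mm high, at the top; origin at the centre of its underside, z up along its axis. In the hole it shows 55 mm above the rack's top
- mate_a: tall vial, 110 mm, standing in the rack, to be left there: white plastic cylinder 24 mm in diameter tapering over its lowest 5 mm to 18 mm at the foot, with a flush black cap, 24 mm in diameter and 22 mm high, at the top; origin at the centre of its underside, z up along its axis
- mate_b: the other tall vial, 110 mm, standing in the rack, to be left there: white plastic cylinder 24 mm in diameter tapering over its lowest 5 mm to 18 mm at the foot, with a flush black cap, 24 mm in diameter and 22 mm high, at the top; origin at the centre of its underside, z up along its axis
- fresh: the fresh tall vial, 110 mm, the only tall one in the carton, standing loose on its floor in one of its four corners: white plastic cylinder 24 mm in diameter tapering over its lowest 5 mm to 18 mm at the foot, with a flush black cap, 24 mm in diameter and 22 mm high, at the top; origin at the centre of its underside, z up along its axis
- spare: stubby vial, 85 mm, a bystander standing in the carton: white plastic cylinder 24 mm in diameter tapering over its lowest 5 mm to 18 mm at the foot, with a flush black cap, 24 mm in diameter and 22 mm high, at the top; origin at the centre of its underside, z up along its axis
- jar: squat jar, 40 mm in diameter, 50 mm tall, a bystander in the carton; origin at the centre of its underside
- spool: cardboard ring, 42 mm in diameter, 30 mm tall, a bystander in the carton; origin at the centre of its underside
- kept: stubby vial, 85 mm, standing in the second hole of the wooden block (block_hole1), to be left there: white plastic cylinder 24 mm in diameter tapering over its lowest 5 mm to 18 mm at the foot, with a flush black cap, 24 mm in diameter and 22 mm high, at the top; origin at the centre of its underside, z up along its axis
- carton: low open cardboard carton, 160 x 160 x 50 mm outside, walls and floor 5 mm, fixed to the table; origin at the centre of its underside. Its four things stand about 72 mm apart, near (+-36, +-36) mm in its frame
- block: light wooden block fixed to the table, 70 (x) x 130 (y) x 40 mm high, with two vertical round holes of 27 mm, 30 mm deep, at y = -30 mm (empty) and y = +30 mm (taken); origin at the centre of its underside. It may be turned any way round
- block_hole0 (a point): centre of the mouth of the empty hole of the block, 40 mm above the table; hole 27 mm in diameter, 30 mm deep with flat floor, 3 mm chamfer
- block_hole1 (a point): centre of the mouth of the taken hole of the block, 60 mm from the empty one
- shaker: grey vial shaker fixed to the table: base plate 120 (x) x 270 (y) x 20 mm, on it the aluminium rack (60 x 160 mm, its top 60 mm above the table, centred at y = -30 mm) and at y = +95 mm a control box (80 x 70 mm, top at 60 mm) with the lever; origin at the centre of the underside of the base, x points away from the robot (yaw within 0.25 rad)
- rack_hole0 (a point): centre of the mouth of rack hole 0, at y = -85 mm in the shaker's frame, 60 mm above the table; hole 27 mm in diameter, 30 mm deep, flat floor, 3 mm chamfer
- rack_hole1 (a point): centre of the mouth of rack hole 1, at y = -30 mm in the shaker's frame, 60 mm above the table; hole 27 mm in diameter, 30 mm deep, flat floor, 3 mm chamfer
- rack_hole2 (a point): centre of the mouth of rack hole 2, at y = 25 mm in the shaker's frame, 60 mm above the table; hole 27 mm in diameter, 30 mm deep, flat floor, 3 mm chamfer
- start (a joint): lever on the control box, rad: 0 = leaning towards the robot (the shaker's -x), 1.0 = all the way over, leaning away (+x). It stays where it is left; a push of a few N at its tip moves it
- start_tip (a point): tip of that lever, a black stick about 80 mm long which swings in the shaker's x-z plane (at y = +95 mm)
- tape: roll of tape lying flat on the table, 100 mm in diameter, 48 mm high, a bystander; origin at the centre of its underside
- cleaner: bottle standing on the table, 72 mm in diameter, 120 mm tall, a bystander; origin at the centre of its underside
Mind the look-alikes: they are no part of the job. What is shaped like the carton but green is not meant.

How it is judged:
By the outcome, as a careful person would: the job done as asked, in the order asked, and still so for the second after the job is handed in, with the robot touching nothing.
It also fails if it takes over 70 s, if anything falls off the work surface, if the arm or the gripper's body presses on something with over 40 N, if the wrist force passes 120 N, or if a joint passes its speed limit or range.

## Working session

There is one attempt and no reset: what is moved stays moved. The work goes in short steps, Python scripts to look and compute and a tool call to move; the robot and the scene stay as the last step left them, time stands still between calls to the robot, and variables do not carry over. Pictures are saved under pics/ and viewed, about 8 in all and at most 12, crops included, and the job is handed in when it is done.

Besides the shell and the picture viewer there is one more tool, called by a JSON object that holds its "name" and its "arguments". send_rows: Moves the arm, as the interface text tells. Its arguments: {"type":"object","properties":{"moves":{"type":"array","items":{"type":"array","items":{"type":"array","items":{"type":"number"}}}}},"required":["moves"]}

```bash
ls; mkdir -p pics; python3 - <<'E'
from rig import *
import cv2,numpy as np
for c in("side","top"):
    im=capture(c); cv2.imwrite(f"pics/{c}0.png",im)
    m=camera_model(c); print(c,m["camera_matrix"],m["pose"].__repr__(),m.keys())
for n in["used","mate_a","jar","spool","carton","block","shaker","start","tape","cleaner","start_tip","block_hole0","rack_hole0"]:
    for c in("top","side"):
        print(n,c,[(np.round(d["location"],3).tolist(),round(d["p"],2)) for d in spot_in(c,n)][:9])
s=readout.read_state();print(s["time_s"],s["position"],s["tcp_rot"],s["opening"])
E
```

```text
pics
side [[370.90401821   0.         255.62122432]
 [  0.         370.90401821 192.24385806]
 [  0.           0.           1.        ]] array([[-0.74510971,  0.30722961, -0.5919641 , -0.10757395],
       [-0.66660588, -0.37123709,  0.64638968,  0.69406046],
       [-0.02116898,  0.87623798,  0.48141342,  0.61749364],
       [ 0.        ,  0.        ,  0.        ,  1.        ]]) dict_keys(['camera_matrix', 'pose'])
top [[435.21564167   0.         253.73879441]
 [  0.         435.21564167 186.16578084]
 [  0.           0.           1.        ]] array([[-0.00941946,  0.99119049, -0.13210861,  0.35235145],
       [-0.99992563, -0.00831313,  0.00892344,  0.02277751],
       [ 0.00774659,  0.13218284,  0.99119508,  1.06722995],
       [ 0.        ,  0.        ,  0.        ,  1.        ]]) dict_keys(['camera_matrix', 'pose'])
used top [([0.687, -0.256, 0.084], 0.34)]
used side [([0.517, 0.0, 0.088], 0.61), ([0.509, 0.288, 0.064], 0.58)]
mate_a top [([0.513, -0.059, 0.14], 0.61), ([0.513, 0.047, 0.135], 0.44)]
mate_a side [([0.516, 0.055, 0.107], 0.76), ([0.508, -0.056, 0.106], 0.51)]
jar t
[... 784 characters left out ...]
6, 0.034], 0.32)]
cleaner top [([0.684, -0.257, 0.083], 0.93)]
cleaner side [([0.687, -0.256, 0.065], 0.93)]
start_tip top [([0.512, -0.061, 0.14], 0.63), ([0.708, 0.25, 0.048], 0.5)]
start_tip side [([0.49, 0.124, 0.154], 0.69), ([0.439, 0.351, 0.076], 0.4)]
block_hole0 top [([0.497, -0.291, 0.042], 0.84)]
block_hole0 side [([0.517, -0.259, 0.028], 0.61)]
rack_hole0 top [([0.509, -0.001, 0.06], 0.57)]
rack_hole0 side [([0.495, 0.003, 0.052], 0.86), ([0.509, -0.056, 0.104], 0.45)]
1.4 [ 0.25248028 -0.57171453  0.185149  ] [[ 9.14778245e-01  4.03956388e-01  7.05397762e-06]
 [ 4.03956387e-01 -9.14778245e-01  5.16641762e-06]
 [ 8.53983267e-06 -1.87662712e-06 -1.00000000e+00]] 0.9981551627601302
```

View pics/top0.png

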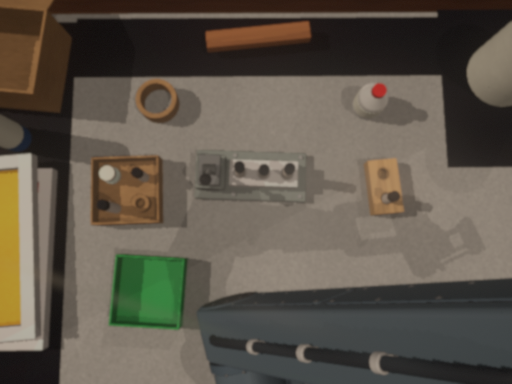

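View pics/side0.png

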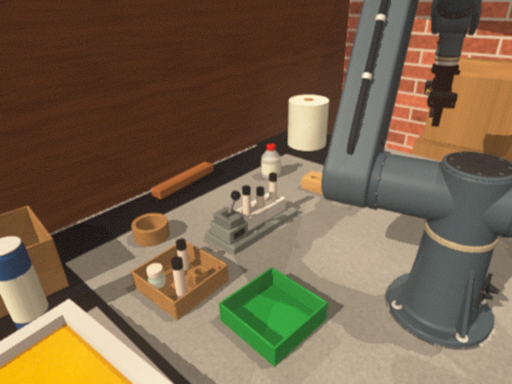

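The top view shows the rack caps at (240,167), (263,170) and (289,170); the middle, short one is the finished vial. The carton holds the jar at (109,174), caps at (137,172) and (103,205), and the spool at (142,203). The side view shows that the nearest vial, top (103,205), is the tall one. In the block, the empty hole is at (383,172) and the kept vial at (392,198).

```bash
cat > h.py <<'E'
import numpy as np,cv2
from rig import *
def ray(c,u,v,z):
    m=camera_model(c);K=m["camera_matrix"];P=m["pose"]
    d=np.linalg.inv(K)@[u,v,1];d=P[:3,:3]@[d[0],-d[1],-d[2]];o=P[:3,3]
    return o+d*(z-o[2])/d[2]
def proj(c,p):
    m=camera_model(c);K=m["camera_matrix"];P=m["pose"]
    q=P[:3,:3].T@(np.array(p)-P[:3,3]);q=K@[q[0],-q[1],-q[2]];return q[:2]/q[2]
def cap(c,im,p,ztop,r=11,t=60):
    "dark centroid near projected cap centre -> world at cap mid height"
    z=ztop-.011;u,v=proj(c,[p[0],p[1],z]);x0,y0=int(u)-r,int(v)-r
    g=cv2.cvtColor(im,cv2.COLOR_BGR2GRAY)[y0:y0+2*r+1,x0:x0+2*r+1]
    n,l,s,ce=cv2.connectedComponentsWithStats((g<t).astype(np.uint8))
    k=min(range(1,n),key=lambda i:np.hypot(*(ce[i]-r))-.05*s[i,4])
    w=np.clip(t+30-g.astype(float),0,60)*cv2.dilate((l==k).astype(np.uint8),np.ones((3,3)))
    yy,xx=np.mgrid[:2*r+1,:2*r+1];uu=x0+(w*xx).sum()/w.sum();vv=y0+(w*yy).sum()/w.sum()
    return ray(c,uu,vv,z),s[k,4],(uu,vv)
def down(yaw): # tool rot pointing down; tool y axis at angle yaw
    return None
E
python3 - <<'E'
from h import *
ims={c:cv2.imread(f"pics/{c}0.png") for c in("top","side")}
V={"used":(.515,0,.115),"m_r":(.513,-.057,.14),"m_l":(.513,.052,.14),"fresh":(.438,.345,.115),"spare":(.515,.285,.09),"kept":(.46,-.3,.095)}
for n,p in V.items():
    for c in ims:
        try:
            a,s,uv=cap(c,ims[c],p,p[2]);print(n,c,np.round(a,4),s,np.round(uv,1))
        except Exception as e: print(n,c,e)
t=ims["top"]
A=[t[145:210,190:310],t[150:215,90:160],t[150:220,360:412]]
A=[cv2.resize(a,None,fx=f,fy=f,interpolation=cv2.INTER_CUBIC) for a,f in zip(A,(4,4,4))]
C=np.zeros((560,780,3),np.uint8)
C[:260,:480]=A[0];C[:260,490:770]=A[1];C[270:550,:208]=A[2]
s=cv2.resize(ims["side"][170:250,130:290],None,fx=3.3,fy=3.3,interpolation=cv2.INTER_CUBIC);C[270:270+s.shape[0],215:215+s.shape[1]]=s
cv2.imwrite("pics/crop0.png",C)
E
```

```text
used top [ 0.5178 -0.0082  0.104 ] 43 [263.5 169.7]
used side [ 0.5195 -0.0087  0.104 ] 45 [259.8 191. ]
m_r top min() iterable argument is empty
m_r side [ 0.5174 -0.0647  0.129 ] 39 [272.7 176.8]
m_l top [0.5196 0.0458 0.129 ] 59 [239.2 167.2]
m_l side [0.5227 0.0452 0.129 ] 50 [246.  189.9]
fresh top [0.4418 0.3545 0.104 ] 222 [100.2 204.9]
fresh side [0.4452 0.3482 0.104 ] 110 [176.4 262.8]
spare top [0.5176 0.2822 0.079 ] 92 [136.7 172.7]
spare side [0.5198 0.2817 0.079 ] 76 [180.7 244.4]
kept top min() iterable argument is empty
kept side [ 0.5249 -0.3436  0.084 ] 30 [321.6 160.3]
```

View pics/crop0.png

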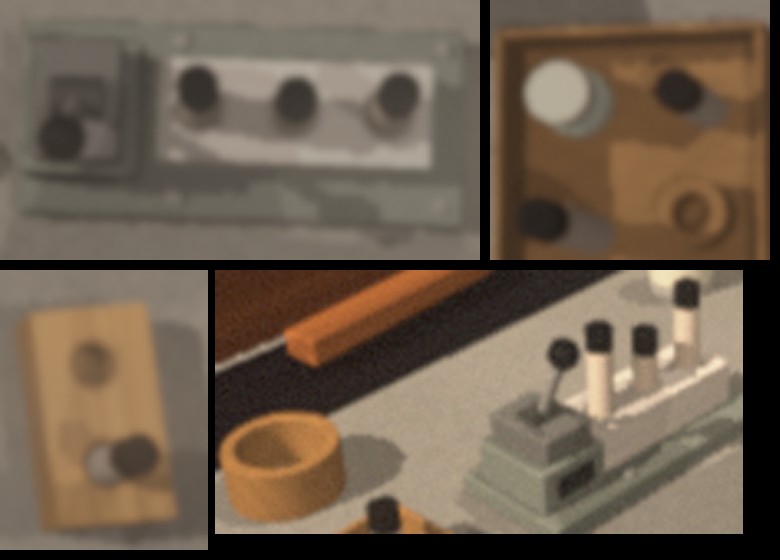

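The crop shows the rack caps at u,v ≈ (238.9,167.1), (263.6,169.8) and (289.4,168.6), the empty block hole at (383.1,173.1), and the lever ball at (205,179). The shaker's yaw is about -0.04 rad.

{"name": "send_rows", "arguments": {"moves": [[[0,0,-8,0,0,-1,1],[0,0,-8,0,0,-1,1],[0,0,-8,0,0,-1,1],[0,0,-8,0,0,-1,1],[0,0,-8,0,0,-1,1]]]}}

```text
time_s: 1.9
position: [0.2525, -0.5717, 0.2355]
tcp_rot: [[0.436, 0.9, 0.0], [0.9, -0.436, 0.0], [0.0, 0.0, -1.0]]
force: [-0.4, 0.2, -0.8]
opening: 0.999
```

{"name": "send_rows", "arguments": {"moves": [[[0,0,-8,0,0,0,1],[0,0,-8,0,0,0,1],[0,0,-8,0,0,0,1],[0,0,0,0,0,0,1],[0,0,0,0,0,0,1]]]}}

```text
time_s: 2.4
position: [0.2525, -0.5717, 0.2351]
tcp_rot: [[0.041, 0.999, 0.0], [0.999, -0.041, 0.0], [0.0, 0.0, -1.0]]
force: [-0.1, 1.1, 0.4]
opening: 0.998
```

```bash
cat >> h.py <<'E'
def to(x,y,z,yaw=None):
    "tool-frame shift (cm) to a world TCP goal, and turn about tool z (deg) to jaw-yaw"
    s=readout.read_state();R=np.array(s["tcp_rot"]);p=np.array(s["position"])
    print("t",round(s["time_s"],2),"pos",np.round(p,4),"tilt",np.round(R[:2,2],4),"yawy",round(np.degrees(np.arctan2(R[1,1],R[0,1])),2),"F",np.round(s["force"],1),"open",round(s["opening"],3))
    print("shift cm",np.round(R.T@(np.array([x,y,z])-p)*100,2))
    if yaw is not None: print("turn",round(np.degrees(np.arctan2(R[1,1],R[0,1]))-yaw,2))
E
python3 - <<'E'
from h import *
T=lambda u,v,z:np.round(ray("top",u,v,z),4)
a,b,c=T(238.9,167.1,.129),T(263.6,169.8,.104),T(289.4,168.6,.129)
print("rack",a,b,c,"mid",(a+c)/2,"yaw",np.arctan2(-(a-c)[0],(a-c)[1]))
cor=[(28,42),(146,33),(175,246),(45,259)]
q=np.array([T((x+.5)/4-.5+360,(y+.5)/4-.5+150,.04) for x,y in cor]);print("block",q,q.mean(0))
print("hole",T(383.1,173.1,.04),T(383.1,173.1,.035),"kept",T(393.1,195.9,.084))
print("fresh",T(102.9,204.4,.104),"ball",T(205.1,179,.13),T(205.1,179,.15))
to(.5195,-.0085,.16,-2.3)
E
```

```text
rack [0.5197 0.0464 0.129 ] [ 0.5176 -0.0084  0.104 ] [ 0.5155 -0.0641  0.129 ] mid [ 0.5176  -0.00885  0.129  ] yaw -0.037990761885662756
block [[ 0.5502 -0.2586  0.04  ]
 [ 0.5551 -0.33    0.04  ]
 [ 0.4266 -0.3405  0.04  ]
 [ 0.4196 -0.263   0.04  ]] [ 0.487875 -0.298025  0.04    ]
hole [ 0.5182 -0.2968  0.04  ] [ 0.5191 -0.2983  0.035 ] kept [ 0.4584 -0.3033  0.084 ]
fresh [0.4428 0.3485 0.104 ] ball [0.4939 0.12   0.13  ] [0.4909 0.1179 0.15  ]
t 2.4 pos [ 0.2525 -0.5717  0.2351] tilt [0.     0.0001] yawy -2.35 F [-0.1  1.1  0.4] open 0.998
shift cm [57.36 24.37  7.52]
turn -0.05
```

{"name": "send_rows", "arguments": {"moves": [[[0,0,0,3.82,1.62,0,1],[0,0,0,3.82,1.62,0,1],[0,0,0,3.82,1.62,0,1],[0,0,0,3.82,1.62,0,1],[0,0,0,3.82,1.62,0,1]]]}}

```text
time_s: 2.9
position: [0.3412, -0.3825, 0.2352]
tcp_rot: [[0.041, 0.999, 0.0], [0.999, -0.041, -0.0], [-0.0, 0.0, -1.0]]
force: [0.6, 0.3, 0.4]
opening: 1.002
```

{"name": "send_rows", "arguments": {"moves": [[[0,0,0,3.82,1.62,0,1],[0,0,0,3.82,1.62,0,1],[0,0,0,3.82,1.62,0,1],[0,0,0,3.82,1.62,0,1],[0,0,0,3.82,1.62,0,1]]]}}

```text
time_s: 3.4
position: [0.4295, -0.1947, 0.2354]
tcp_rot: [[0.041, 0.999, 0.001], [0.999, -0.041, -0.0], [-0.0, 0.001, -1.0]]
force: [0.5, 0.4, 0.5]
opening: 0.999
```

{"name": "send_rows", "arguments": {"moves": [[[0,0,0,3.82,1.62,0,1],[0,0,0,3.82,1.62,0,1],[0,0,0,3.82,1.62,0,1],[0,0,0,3.82,1.62,0,1],[0,0,0,3.82,1.62,0,0.3]]]}}

```text
time_s: 3.9
position: [0.5177, -0.0067, 0.2354]
tcp_rot: [[0.04, 0.999, 0.001], [0.999, -0.04, -0.0], [-0.0, 0.001, -1.0]]
force: [1.0, 0.0, 0.0]
opening: 0.965
```

```bash
python3 - <<'E'
from h import *
ims=[capture(c) for c in("top","side")]
to(.5185,-.0085,.08,-2.2)
C=np.zeros((560,800,3),np.uint8)
a=cv2.resize(ims[0][120:220,170:330],None,fx=2.5,fy=2.5);C[:250,:400]=a
a=cv2.resize(ims[1][90:250,170:330],None,fx=3.4,fy=3.4)[:,:400];C[:544,400:]=a
cv2.imwrite("pics/c1.png",C)
E
```

```text
t 4.0 pos [ 0.5187 -0.0042  0.2354] tilt [0.0019 0.0015] yawy -1.98 F [-0.1 -0.4  0. ] open 0.895
shift cm [-0.45 -0.04 15.53]
turn 0.22
```

View pics/c1.png

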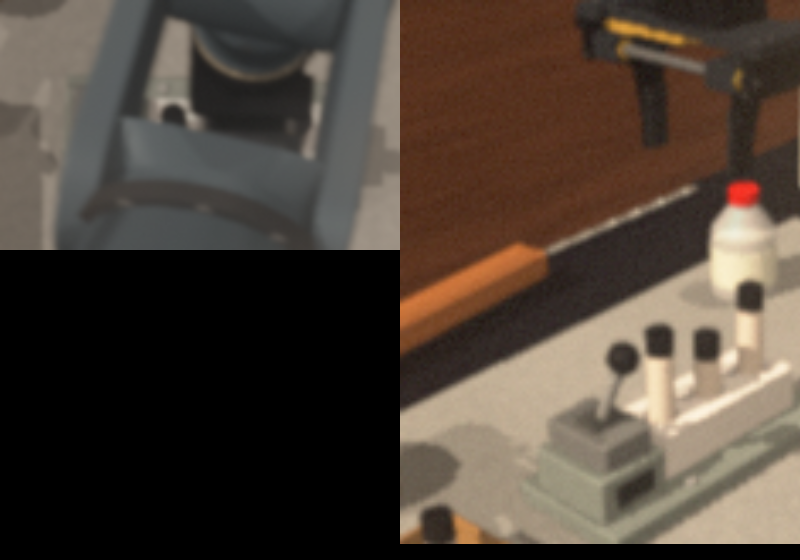

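{"name": "send_rows", "arguments": {"moves": [[[0,0,0,0,0,2,0.3],[0,0,0,0,0,2,0.3],[0,0,0,0,0,1.5,0.3],[0,0,0,0,0,0,0.3],[0,0,0,0,0,0,0.3]]]}}

```text
time_s: 4.5
position: [0.517, -0.009, 0.1803]
tcp_rot: [[0.04, 0.999, -0.0], [0.999, -0.04, -0.0], [-0.0, -0.0, -1.0]]
force: [0.6, 0.0, 0.3]
opening: 0.654
```

```bash
python3 -c "
from h import *
to(.5185,-.0085,.08,-2.2)"
```

```text
t 4.5 pos [ 0.517  -0.009   0.1803] tilt [-0.0003 -0.0002] yawy -2.27 F [0.6 0.  0.3] open 0.654
shift cm [ 0.05  0.15 10.03]
turn -0.07
```

{"name": "send_rows", "arguments": {"moves": [[[0,0,0,0.05,0.15,2.5,0.3],[0,0,0,0,0,2.5,0.3],[0,0,0,0,0,2.5,0.3],[0,0,0,0,0,2.5,0.3],[0,0,0,0,0,0,0.3]]]}}

```text
time_s: 5.0
position: [0.517, -0.008, 0.0786]
tcp_rot: [[0.039, 0.999, -0.004], [0.999, -0.039, 0.001], [0.001, -0.004, -1.0]]
force: [0.1, 0.4, 0.5]
opening: 0.647
```

{"name": "send_rows", "arguments": {"moves": [[[0,0,0,0,0,0,0],[0,0,0,0,0,0,-0.2],[0,0,0,0,0,0,-0.4],[0,0,0,0,0,0,-1],[0,0,0,0,0,0,-1]]]}}

```text
time_s: 5.5
position: [0.519, -0.008, 0.0808]
tcp_rot: [[0.038, 0.999, 0.001], [0.999, -0.038, -0.0], [-0.0, 0.001, -1.0]]
force: [-0.3, 0.5, 0.1]
opening: 0.284
```

{"name": "send_rows", "arguments": {"moves": [[[0,0,0,0,0,0,-1],[0,0,0,0,0,0,-1],[0,0,0,0,0,0,-1],[0,0,0,0,0,0,-1],[0,0,0,0,0,0,-1]]]}}

```text
time_s: 6.0
position: [0.5186, -0.0079, 0.0801]
tcp_rot: [[0.038, 0.999, -0.0], [0.999, -0.038, 0.0], [0.0, -0.0, -1.0]]
force: [0.2, -0.9, -0.1]
opening: 0.005
```

```bash
python3 - <<'E'
from h import *
ims=[capture(c) for c in("top","side")]
C=np.zeros((560,800,3),np.uint8)
a=cv2.resize(ims[0][120:220,170:330],None,fx=2.5,fy=2.5);C[:250,:400]=a
a=cv2.resize(ims[1][90:250,170:330],None,fx=3.4,fy=3.4)[:,:400];C[:544,400:]=a
cv2.imwrite("pics/c2.png",C)
s=readout.read_state();print(s["opening"],s["time_s"]);print(proj("side",s["position"]))
E
```

```text
0.003153929746499238 6.1
[259.99156168 198.37708897]
```

View pics/c2.png

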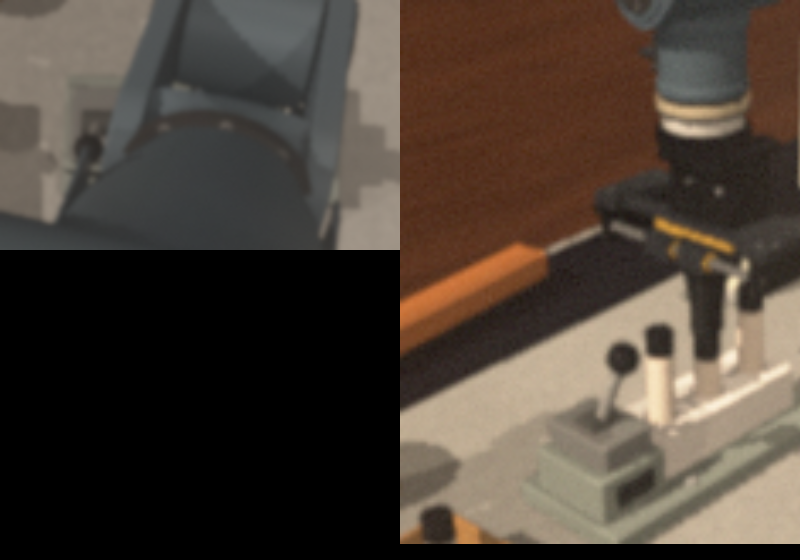

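Fingers read shut (0.003), yet the vial's white body still shows under them at about (708,380) in the crop, so the reading and the picture disagree. I'll open again and compare close-ups before and after.

```bash
python3 - <<'E'
from h import *
im=capture("side");cv2.imwrite("pics/side_shut.png",im)
for n in("used","mate_a"): print(n,[(np.round(d["location"],3).tolist(),round(d["p"],2)) for d in spot_in("side",n)])
E
```

```text
used [([0.506, -0.266, 0.031], 0.74), ([0.488, 0.096, 0.041], 0.71), ([0.514, 0.001, 0.084], 0.68)]
mate_a [([0.517, 0.056, 0.104], 0.7), ([0.492, 0.001, 0.051], 0.64), ([0.507, -0.057, 0.101], 0.51)]
```

{"name": "send_rows", "arguments": {"moves": [[[0,0,0,0,0,0,0.3],[0,0,0,0,0,0,0.3],[0,0,0,0,0,0,0.3],[0,0,0,0,0,0,0.3],[0,0,0,0,0,0,0.3]]]}}

```text
time_s: 6.75
position: [0.5186, -0.0079, 0.0802]
tcp_rot: [[0.038, 0.999, 0.0], [0.999, -0.038, 0.0], [0.0, 0.0, -1.0]]
force: [-0.2, -0.5, 0.3]
opening: 0.378
```

```bash
python3 - <<'E'
from h import *
b=capture("side");cv2.imwrite("pics/side_open.png",b);a=cv2.imread("pics/side_shut.png")
o=cv2.imread("pics/side0.png")
C=np.hstack([cv2.resize(i[155:225,235:285],(265,371),interpolation=cv2.INTER_CUBIC) for i in(o,a,b)]);cv2.imwrite("pics/c3.png",C)
to(.5185,-.0085,.08,-2.2)
E
```

```text
t 6.8 pos [ 0.5186 -0.0079  0.0802] tilt [0. 0.] yawy -2.18 F [ 0.2 -0.5 -0.3] open 0.417
shift cm [-0.06 -0.01  0.02]
turn 0.02
```

View pics/c3.png

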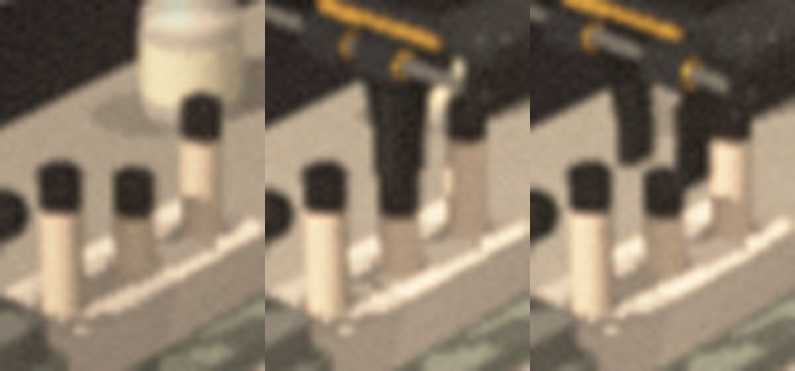

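The close-ups show the vial upright and untouched. The fingertips end at cap-top level, about 11 px above where the reported TCP should project, so I'll check the tip height in both pictures.

```bash
python3 - <<'E'
from h import *
from scipy.optimize import least_squares
import math
for nm,p,uv in(("c1",[.5187,-.0042,.2354],(257.4,137.4)),("now",[.5186,-.0079,.0802],(260,187.5))):
    print(nm,proj("side",p),uv)
    for dz in(.02,.025,.03,.035,.04): print(dz,np.round(proj("side",np.add(p,[0,0,dz])),1))
    m=camera_model("side");o=m["pose"][:3,3]
print(proj("side",[.5185,-.0085,.115]),proj("side",[.5185,-.0085,.06]))
s=readout.read_state();print(s["joint_positions"],s["opening"])
E
```

```text
c1 [258.16891689 149.17245924] (257.4, 137.4)
0.02 [258.  142.2]
0.025 [258.  140.5]
0.03 [258.  138.7]
0.035 [257.9 136.9]
0.04 [257.9 135.2]
now [259.98295291 198.34783534] (260, 187.5)
0.02 [259.9 192.3]
0.025 [259.8 190.8]
0.03 [259.8 189.3]
0.035 [259.8 187.8]
0.04 [259.8 186.2]
[259.95893949 187.77174206] [260.24892293 204.2322606 ]
[-1.32338873e+01  3.11681453e+01  1.02865250e+02  1.71521051e-03
  4.59662286e+01 -1.10559648e+01] 0.41749575122648297
```

The tips sit about 34 mm above the reported TCP in both pictures, with the sideways position consistent and no contact force. So the reported TCP height is off by that much. I'll descend in guarded steps.

{"name": "send_rows", "arguments": {"moves": [[[0,0,0,0,0,0,0.3],[0,0,0,0,0,0,0.3],[0,0,0,0,0,0,0.3],[0,0,0,0,0,0.5,0.3],[0,0,0,0,0,0.5,0.3]]]}}

```text
time_s: 7.3
position: [0.5186, -0.0079, 0.0699]
tcp_rot: [[0.038, 0.999, 0.0], [0.999, -0.038, -0.0], [-0.0, 0.0, -1.0]]
force: [-0.0, 0.5, -0.3]
opening: 0.652
```

{"name": "send_rows", "arguments": {"moves": [[[0,0,0,-0.05,0,0.5,0.3],[0,0,0,0,0,0.5,0.3],[0,0,0,0,0,0.5,0.3],[0,0,0,0,0,0,0.3],[0,0,0,0,0,0,0.3]]]}}

```text
time_s: 7.8
position: [0.5184, -0.0084, 0.0549]
tcp_rot: [[0.038, 0.999, -0.0], [0.999, -0.038, 0.0], [0.0, -0.0, -1.0]]
force: [0.1, 0.1, -0.3]
opening: 0.644
```

```bash
python3 - <<'E'
from h import *
b=capture("side");t=capture("top");o=cv2.imread("pics/side0.png")
C=np.hstack([cv2.resize(b[130:230,220:300],(480,600),interpolation=cv2.INTER_CUBIC),cv2.resize(t[100:300,180:286],(318,600))]);cv2.imwrite("pics/c4.png",C)
to(.5185,-.0085,.046,-2.2)
E
```

```text
t 7.9 pos [ 0.5187 -0.0084  0.0553] tilt [ 0.0004 -0.0001] yawy -2.18 F [-0.6 -0.2  0.6] open 0.654
shift cm [-0.01 -0.02  0.93]
turn 0.02
```

View pics/c4.png

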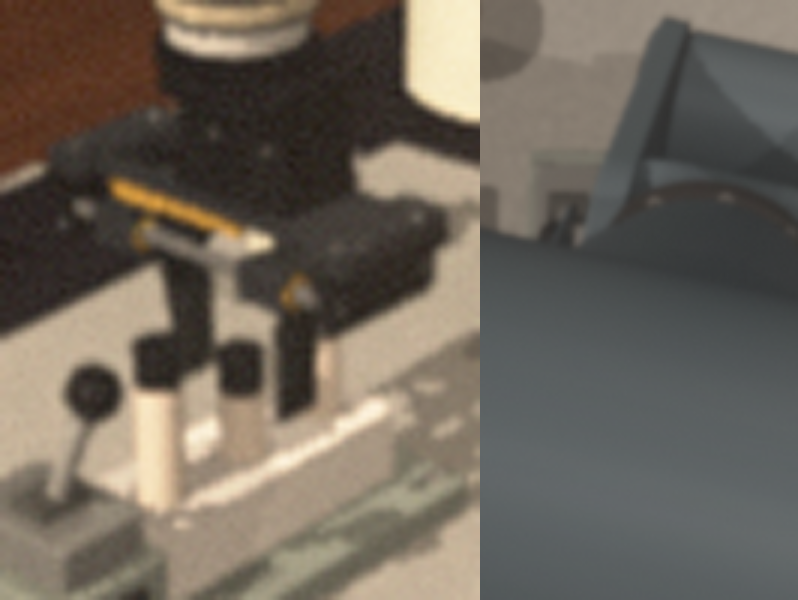

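The fingers now straddle the stubby vial's cap (crop (241,368), tips at (195,370) and (293,415)), which confirms an offset of about 34 mm. I'll go down 9 mm and close.

{"name": "send_rows", "arguments": {"moves": [[[0,0,0,0,0,0.5,0.3],[0,0,0,0,0,0.4,0],[0,0,0,0,0,0,-0.2],[0,0,0,0,0,0,-0.3],[0,0,0,0,0,0,-0.4]]]}}

```text
time_s: 8.4
position: [0.5186, -0.0084, 0.0462]
tcp_rot: [[0.038, 0.999, 0.0], [0.999, -0.038, -0.0], [-0.0, 0.0, -1.0]]
force: [-0.5, 0.5, -0.2]
opening: 0.378
```

{"name": "send_rows", "arguments": {"moves": [[[0,0,0,0,0,0,-1],[0,0,0,0,0,0,-1],[0,0,0,0,0,0,-1],[0,0,0,0,0,0,-1],[0,0,0,0,0,0,-1]]]}}

```text
time_s: 8.9
position: [0.5187, -0.0084, 0.0462]
tcp_rot: [[0.038, 0.999, 0.0], [0.999, -0.038, -0.0], [-0.0, 0.0, -1.0]]
force: [-0.5, -0.3, 0.3]
opening: 0.266
```

```bash
python3 -c "
from h import *
to(.5185,-.0085,.046,-2.2)"
```

```text
t 8.9 pos [ 0.5187 -0.0084  0.0462] tilt [ 0.0002 -0.    ] yawy -2.18 F [-0.5 -0.3  0.3] open 0.266
shift cm [-0.01 -0.02  0.02]
turn 0.02
```

Gripped: the opening of 0.266 is about 23 mm. Now lift and carry.

{"name": "send_rows", "arguments": {"moves": [[[0,0,0,0,0,-1,-1],[0,0,0,0,0,-2,-1],[0,0,0,0,0,-3.5,-1],[0,0,0,0,0,-3.5,-1],[0,0,0,0,0,-3.5,-1]]]}}

```text
time_s: 9.4
position: [0.518, -0.0083, 0.183]
tcp_rot: [[0.038, 0.999, -0.0], [0.999, -0.038, 0.0], [0.0, -0.0, -1.0]]
force: [0.2, -0.5, -1.4]
opening: 0.269
```

{"name": "send_rows", "arguments": {"moves": [[[0,0,0,0,0,0,-1],[0,0,0,-2,0,0,-1],[0,0,0,-3,0.1,0,-1],[0,0,0,-3,0.1,0,-1],[0,0,0,-3,0.2,0,-1]]]}}

```text
time_s: 9.9
position: [0.5174, -0.119, 0.1808]
tcp_rot: [[0.037, 0.999, -0.001], [0.999, -0.037, 0.001], [0.001, -0.002, -1.0]]
force: [0.1, 0.4, -0.0]
opening: 0.265
```

{"name": "send_rows", "arguments": {"moves": [[[0,0,0,-3.5,0.1,0,-1],[0,0,0,-3.5,0.1,0,-1],[0,0,0,-3.5,0.1,0,-1],[0,0,0,-3.5,0.2,0,-1],[0,0,0,-2.5,0.1,0,-1]]]}}

```text
time_s: 10.4
position: [0.5175, -0.2856, 0.1806]
tcp_rot: [[0.039, 0.999, -0.001], [0.999, -0.039, 0.0], [0.0, -0.001, -1.0]]
force: [-0.1, 0.3, 0.3]
opening: 0.268
```

{"name": "send_rows", "arguments": {"moves": [[[0,0,0,-1.4,0.1,0,-1],[0,0,0,0,0,2,-1],[0,0,0,0,0,2,-1],[0,0,0,0,0,2,-1],[0,0,0,0,0,0,-1]]]}}

```text
time_s: 10.9
position: [0.5161, -0.295, 0.1181]
tcp_rot: [[0.038, 0.999, -0.006], [0.999, -0.038, 0.006], [0.005, -0.006, -1.0]]
force: [-0.5, 0.4, -0.7]
opening: 0.265
```

```bash
python3 - <<'E'
from h import *
b=capture("side");t=capture("top");cv2.imwrite("pics/s5.png",b);cv2.imwrite("pics/t5.png",t)
C=np.hstack([cv2.resize(b[100:220,270:390],(480,480),interpolation=cv2.INTER_CUBIC),cv2.resize(t[140:240,340:420],(320,400))[:, :].copy() if 0 else cv2.resize(t[140:260,340:420],(320,480))]);cv2.imwrite("pics/c5.png",C)
to(.5185,-.2975,.06,-2.2)
print("hole px side",proj("side",[.518,-.2975,.04]),"foot",proj("side",np.array(readout.read_state()["position"])-[0,0,.0162]))
print([(np.round(d["location"],3).tolist(),round(d["p"],2)) for d in spot_in("side","block_hole0")])
E
```

```text
t 11.0 pos [ 0.5183 -0.2968  0.121 ] tilt [-0.0011  0.0012] yawy -2.15 F [-0.3  0.1 -0.5] open 0.266
shift cm [-0.08  0.03  6.1 ]
turn 0.05
hole px side [315.19640878 176.62910279] foot [316.06800735 159.55534956]
[([0.523, -0.261, 0.028], 0.64)]
```

View pics/c5.png

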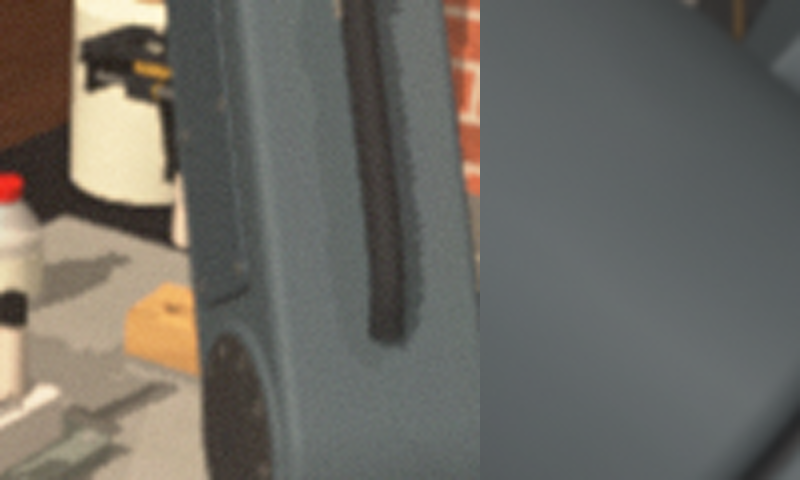

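The side view shows the hanging vial's left edge at about crop x 172, directly above the hole's rim at (180,305). The alignment is plausible, so I'll insert with force checks.

{"name": "send_rows", "arguments": {"moves": [[[0,0,0,-0.05,0,2,-1],[0,0,0,0,0,2,-1],[0,0,0,0,0,1.5,-1],[0,0,0,0,0,0.5,-1],[0,0,0,0,0,0,-1]]]}}

```text
time_s: 11.55
position: [0.5188, -0.2981, 0.0615]
tcp_rot: [[0.038, 0.999, 0.0], [0.999, -0.038, -0.0], [-0.0, 0.0, -1.0]]
force: [-0.5, 0.1, -0.5]
opening: 0.267
```

{"name": "send_rows", "arguments": {"moves": [[[0,0,0,0,0,0.2,-1],[0,0,0,0,0,0.2,-1],[0,0,0,0,0,0.2,-1],[0,0,0,0,0,0.2,-1],[0,0,0,0,0,0,-1]]]}}

```text
time_s: 12.05
position: [0.5184, -0.298, 0.053]
tcp_rot: [[0.038, 0.999, -0.0], [0.999, -0.038, 0.0], [0.0, -0.0, -1.0]]
force: [-0.9, -0.2, -1.3]
opening: 0.265
```

{"name": "send_rows", "arguments": {"moves": [[[0,0,0,0,0,0.2,-1],[0,0,0,0,0,0.2,-1],[0,0,0,0,0,0.2,-1],[0,0,0,0,0,0.2,-1],[0,0,0,0,0,0,-1]]]}}

```text
time_s: 12.55
position: [0.5183, -0.2979, 0.0447]
tcp_rot: [[0.038, 0.999, -0.001], [0.999, -0.038, 0.001], [0.001, -0.001, -1.0]]
force: [-0.1, 0.7, -0.1]
opening: 0.266
```

{"name": "send_rows", "arguments": {"moves": [[[0,0,0,0,0,0.3,-1],[0,0,0,0,0,0.3,-1],[0,0,0,0,0,0.3,-1],[0,0,0,0,0,0.3,-1],[0,0,0,0,0,0,-1]]]}}

```text
time_s: 13.05
position: [0.5182, -0.2978, 0.0326]
tcp_rot: [[0.038, 0.999, -0.001], [0.999, -0.038, 0.001], [0.001, -0.001, -1.0]]
force: [-0.6, -0.5, -0.9]
opening: 0.266
```

{"name": "send_rows", "arguments": {"moves": [[[0,0,0,0,0,0.2,-1],[0,0,0,0,0,0.15,-1],[0,0,0,0,0,0.1,-1],[0,0,0,0,0,0.1,-1],[0,0,0,0,0,0,-1]]]}}

```text
time_s: 13.55
position: [0.5185, -0.2981, 0.0275]
tcp_rot: [[0.038, 0.999, -0.0], [0.999, -0.038, 0.0], [0.0, -0.0, -1.0]]
force: [-0.3, -1.2, -0.4]
opening: 0.267
```

{"name": "send_rows", "arguments": {"moves": [[[0,0,0,0,0,0.1,-1],[0,0,0,0,0,0.05,-1],[0,0,0,0,0,0,-1],[0,0,0,0,0,0,-1],[0,0,0,0,0,0,-1]]]}}

```text
time_s: 14.05
position: [0.5186, -0.2982, 0.0263]
tcp_rot: [[0.038, 0.999, 0.0], [0.999, -0.038, -0.0], [-0.0, 0.0, -1.0]]
force: [-0.4, 0.6, 0.7]
opening: 0.269
```

{"name": "send_rows", "arguments": {"moves": [[[0,0,0,0,0,0.05,-1],[0,0,0,0,0,0.05,-1],[0,0,0,0,0,0,-1],[0,0,0,0,0,0,-1],[0,0,0,0,0,0,-1]]]}}

```text
time_s: 14.55
position: [0.5187, -0.2983, 0.0262]
tcp_rot: [[0.038, 0.999, 0.0], [0.999, -0.038, -0.001], [-0.001, 0.001, -1.0]]
force: [-0.7, 0.9, 6.9]
opening: 0.265
```

The floor was met exactly at the expected height, with 7 N. Release and rise.

{"name": "send_rows", "arguments": {"moves": [[[0,0,0,0,0,-0.05,-0.4],[0,0,0,0,0,0,-0.2],[0,0,0,0,0,0,-0.1],[0,0,0,0,0,0,-0.1],[0,0,0,0,0,0,-0.1]]]}}

```text
time_s: 15.05
position: [0.5185, -0.298, 0.0254]
tcp_rot: [[0.038, 0.999, -0.0], [0.999, -0.038, 0.0], [0.0, -0.0, -1.0]]
force: [-0.1, 0.2, -0.4]
opening: 0.442
```

{"name": "send_rows", "arguments": {"moves": [[[0,0,0,0,0,-0.5,-0.1],[0,0,0,0,0,-2,-0.1],[0,0,0,0,0,-4,-0.1],[0,0,0,0,0,-4,-0.1],[0,0,0,0,0,-4,-0.1]]]}}

```text
time_s: 15.55
position: [0.5183, -0.2979, 0.1723]
tcp_rot: [[0.038, 0.999, -0.0], [0.999, -0.038, 0.0], [0.0, -0.0, -1.0]]
force: [0.4, -0.4, -0.1]
opening: 0.453
```

{"name": "send_rows", "arguments": {"moves": [[[0,0,0,2,-0.2,-3,0.3],[0,0,0,4,-0.5,0,0.3],[0,0,0,4,-0.6,0,0.3],[0,0,0,4,-0.6,0,0.3],[0,0,0,4,-0.6,0,0.3]]]}}

```text
time_s: 16.05
position: [0.5, -0.1159, 0.2012]
tcp_rot: [[0.039, 0.999, 0.001], [0.999, -0.039, -0.0], [-0.0, 0.001, -1.0]]
force: [0.9, 0.3, -0.5]
opening: 0.642
```

{"name": "send_rows", "arguments": {"moves": [[[0,0,0,4,-0.6,0,0.3],[0,0,0,4,-0.6,0,0.3],[0,0,0,4,-0.6,0,0.3],[0,0,0,4,-0.6,0,0.3],[0,0,0,4,-0.6,0,0.3]]]}}

```text
time_s: 16.55
position: [0.4776, 0.0853, 0.2011]
tcp_rot: [[0.038, 0.999, 0.001], [0.999, -0.038, -0.0], [0.0, 0.001, -1.0]]
force: [1.4, 0.1, -0.6]
opening: 0.65
```

```bash
python3 - <<'E'
from h import *
b=capture("side");t=capture("top");cv2.imwrite("pics/s6.png",b);cv2.imwrite("pics/t6.png",t)
to(.4435,.3485,.046,-2.2)
C=np.hstack([cv2.resize(b[130:230,250:370],(480,400),interpolation=cv2.INTER_CUBIC),cv2.resize(t[145:225,350:414],(320,400),interpolation=cv2.INTER_CUBIC)]);cv2.imwrite("pics/c6.png",C)
E
```

```text
t 16.65 pos [0.4763 0.0879 0.201 ] tilt [-0.0008  0.0017] yawy -1.85 F [-0.5  0.   0.1] open 0.653
shift cm [25.92 -4.11 15.54]
turn 0.35
```

View pics/c6.png

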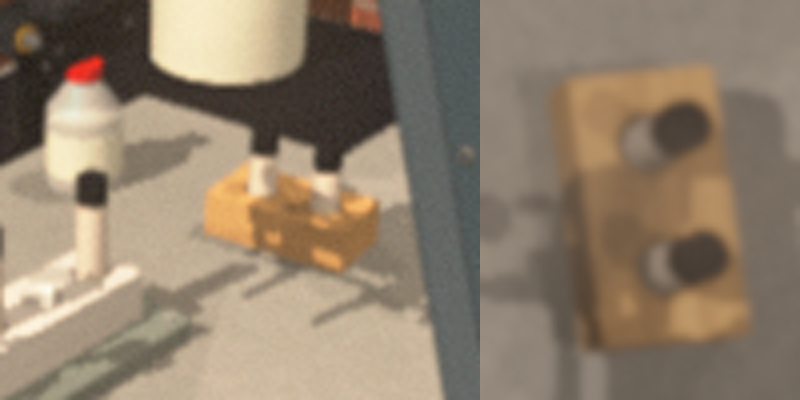

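The finished vial stands beside the kept one at equal height, in the side crop at (262,140) and (327,145), so it is home. Next, the fresh vial.

{"name": "send_rows", "arguments": {"moves": [[[0,0,0.3,3,-0.5,0,0.3],[0,0,0,4,-0.6,0,0.3],[0,0,0,4,-0.6,0,0.3],[0,0,0,4,-0.6,0,0.3],[0,0,0,4,-0.6,0,0.3]]]}}

```text
time_s: 17.15
position: [0.4574, 0.2755, 0.201]
tcp_rot: [[0.044, 0.999, 0.001], [0.999, -0.044, -0.0], [-0.0, 0.001, -1.0]]
force: [0.5, -1.1, -0.3]
opening: 0.655
```

{"name": "send_rows", "arguments": {"moves": [[[0,0,0,4,-0.6,0,0.3],[0,0,0,2.5,-0.4,0,0.3],[0,0,0,0.4,-0.1,2,0.3],[0,0,0,0,0,2,0.3],[0,0,0,0,0,0,0.3]]]}}

```text
time_s: 17.65
position: [0.4474, 0.3427, 0.1584]
tcp_rot: [[0.043, 0.999, -0.005], [0.999, -0.043, -0.003], [-0.003, -0.005, -1.0]]
force: [-0.5, 0.8, -0.2]
opening: 0.646
```

{"name": "send_rows", "arguments": {"moves": [[[0,0,0,0,0,0,0.3],[0,0,0,0,0,2,0.3],[0,0,0,0,0,2,0.3],[0,0,0,0,0,0,0.3],[0,0,0,0,0,0,0.3]]]}}

```text
time_s: 18.15
position: [0.45, 0.3441, 0.1217]
tcp_rot: [[0.044, 0.999, 0.001], [0.999, -0.044, 0.001], [0.001, 0.001, -1.0]]
force: [0.4, -0.3, 0.1]
opening: 0.654
```

```bash
python3 - <<'E'
from h import *
b=capture("side");t=capture("top");cv2.imwrite("pics/s7.png",b);cv2.imwrite("pics/t7.png",t)
to(.4438,.3485,.042,-2.2)
a,s,uv=cap("side",b,(.4438,.3485,.115),.115);print(a,s,uv)
C=np.hstack([cv2.resize(b[190:310,120:240],(480,480),interpolation=cv2.INTER_CUBIC),cv2.resize(t[145:240,80:143],(318,480),interpolation=cv2.INTER_CUBIC)]);cv2.imwrite("pics/c7.png",C)
E
```

```text
t 18.25 pos [0.4505 0.3445 0.1223] tilt [0.0028 0.0014] yawy -2.5 F [ 0.6 -0.2 -0.6] open 0.648
shift cm [ 0.36 -0.7   8.02]
turn -0.3
[0.44529413 0.34811468 0.104     ] 110 (np.float64(176.39876632801162), np.float64(262.72441944847606))
```

View pics/c7.png

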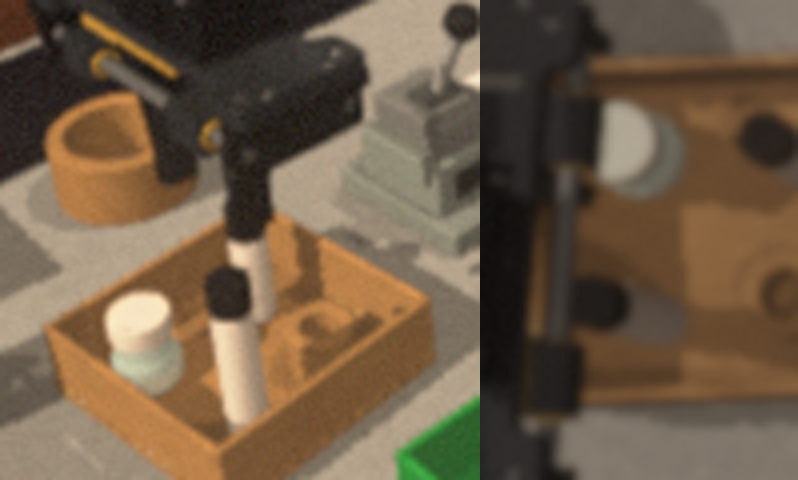

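The picture shows the fingers above the tall vial (cap at crop (229,293)), about 7 mm off, which matches the numbers. The jar and spare are clear of the path. I'll correct and descend.

{"name": "send_rows", "arguments": {"moves": [[[0,0,-0.3,0.35,-0.65,1,0.3],[0,0,0,0,0,1,0.3],[0,0,0,0,0,0,0.3],[0,0,0,0,0,0,0.3],[0,0,0,0,0,0,0.3]]]}}

```text
time_s: 18.75
position: [0.4429, 0.3481, 0.1006]
tcp_rot: [[0.038, 0.999, 0.0], [0.999, -0.038, 0.0], [0.0, 0.0, -1.0]]
force: [-0.2, -0.5, -0.5]
opening: 0.655
```

{"name": "send_rows", "arguments": {"moves": [[[0,0,0,0,0,1,0.3],[0,0,0,0,0,1,0.3],[0,0,0,0,0,1,0.3],[0,0,0,0,0,0,0.3],[0,0,0,0,0,0,0.3]]]}}

```text
time_s: 19.25
position: [0.4424, 0.3477, 0.07]
tcp_rot: [[0.038, 0.999, -0.001], [0.999, -0.038, -0.001], [-0.001, -0.001, -1.0]]
force: [-0.1, -0.5, 0.5]
opening: 0.648
```

```bash
python3 - <<'E'
from h import *
to(.4438,.3485,.042,-2.2)
E
```

```text
t 19.25 pos [0.4424 0.3477 0.07  ] tilt [-0.0012 -0.0006] yawy -2.18 F [-0.1 -0.5  0.5] open 0.648
shift cm [0.08 0.14 2.8 ]
turn 0.02
```

{"name": "send_rows", "arguments": {"moves": [[[0,0,0,0.05,0.1,1,0.3],[0,0,0,0,0,1,0.3],[0,0,0,0,0,0.8,0],[0,0,0,0,0,0,-0.2],[0,0,0,0,0,0,-0.3]]]}}

```text
time_s: 19.75
position: [0.4435, 0.3483, 0.0422]
tcp_rot: [[0.038, 0.999, -0.001], [0.999, -0.038, -0.0], [-0.0, -0.001, -1.0]]
force: [0.6, 0.0, -0.0]
opening: 0.461
```

{"name": "send_rows", "arguments": {"moves": [[[0,0,0,0,0,0,-0.4],[0,0,0,0,0,0,-0.5],[0,0,0,0,0,0,-1],[0,0,0,0,0,0,-1],[0,0,0,0,0,0,-1]]]}}

```text
time_s: 20.25
position: [0.4441, 0.3485, 0.043]
tcp_rot: [[0.038, 0.999, 0.001], [0.999, -0.038, 0.0], [0.0, 0.001, -1.0]]
force: [0.4, -0.2, 1.8]
opening: 0.263
```

```bash
python3 - <<'E'
from h import *
to(.518,-.0088,.18,-2.2)
E
```

```text
t 20.25 pos [0.4441 0.3485 0.043 ] tilt [0.0007 0.0004] yawy -2.18 F [ 0.4 -0.2  1.8] open 0.263
shift cm [-35.42   8.76 -13.71]
turn 0.02
```

{"name": "send_rows", "arguments": {"moves": [[[0,0,0,0,0,-1,-1],[0,0,0,0,0,-3,-1],[0,0,0,0,0,-5,-1],[0,0,0,0,0,-5,-1],[0,0,0,0,0,-5,-1]]]}}

```text
time_s: 20.75
position: [0.4432, 0.3481, 0.235]
tcp_rot: [[0.038, 0.999, -0.0], [0.999, -0.038, -0.0], [-0.0, -0.0, -1.0]]
force: [1.0, 0.4, -0.4]
opening: 0.265
```

{"name": "send_rows", "arguments": {"moves": [[[0,0,0,0,0,-1.2,-1],[0,0,0,-2,0.5,0,-1],[0,0,0,-3,0.8,0,-1],[0,0,0,-4,1,0,-1],[0,0,0,-4,1,0,-1]]]}}

```text
time_s: 21.25
position: [0.4712, 0.2161, 0.2445]
tcp_rot: [[0.036, 0.999, -0.001], [0.999, -0.036, -0.0], [-0.0, -0.001, -1.0]]
force: [0.4, -0.1, -0.6]
opening: 0.267
```

{"name": "send_rows", "arguments": {"moves": [[[0,0,0,-4,1,0,-1],[0,0,0,-4,1,0,-1],[0,0,0,-4,1,0,-1],[0,0,0,-4,1,0,-1],[0,0,0,-3,0.8,0,-1]]]}}

```text
time_s: 21.75
position: [0.5122, 0.0233, 0.2445]
tcp_rot: [[0.039, 0.999, -0.001], [0.999, -0.039, -0.0], [-0.0, -0.001, -1.0]]
force: [1.2, 0.1, -0.9]
opening: 0.265
```

{"name": "send_rows", "arguments": {"moves": [[[0,0,0,-2.4,0.5,0,-1],[0,0,0,-1,0.2,0,-1],[0,0,0,0,0,0,-1],[0,0,0,0,0,0,-1],[0,0,0,0,0,0,-1]]]}}

```text
time_s: 22.25
position: [0.5177, -0.0073, 0.2446]
tcp_rot: [[0.036, 0.999, -0.001], [0.999, -0.036, 0.001], [0.001, -0.001, -1.0]]
force: [1.2, -0.1, -0.1]
opening: 0.269
```

```bash
python3 - <<'E'
from h import *
to(.5187,-.0088,.108,-2.2)
E
```

```text
t 22.25 pos [ 0.5177 -0.0073  0.2446] tilt [-0.0006  0.0006] yawy -2.09 F [ 1.2 -0.1 -0.1] open 0.269
shift cm [-0.16  0.11 13.66]
turn 0.11
```

{"name": "send_rows", "arguments": {"moves": [[[0,0,0,-0.15,0.1,3,-1],[0,0,0,0,0,4,-1],[0,0,0,0,0,4,-1],[0,0,0,0,0,2.7,-1],[0,0,0,0,0,0,-1]]]}}

```text
time_s: 22.75
position: [0.5157, -0.0083, 0.1044]
tcp_rot: [[0.036, 0.999, -0.009], [0.999, -0.036, 0.002], [0.002, -0.009, -1.0]]
force: [-1.6, 0.2, 0.3]
opening: 0.268
```

{"name": "send_rows", "arguments": {"moves": [[[0,0,0,0,0,0,-1],[0,0,0,0,0,0,-1],[0,0,0,0,0,0,-1],[0,0,0,0,0,0.2,-1],[0,0,0,0,0,0,-1]]]}}

```text
time_s: 23.25
position: [0.5195, -0.0103, 0.1063]
tcp_rot: [[0.038, 0.999, 0.001], [0.999, -0.038, -0.0], [-0.0, 0.001, -1.0]]
force: [0.2, -0.1, -0.2]
opening: 0.262
```

```bash
python3 - <<'E'
from h import *
b=capture("side");cv2.imwrite("pics/s8.png",b)
to(.5187,-.0088,.068,-2.2)
cv2.imwrite("pics/c8.png",cv2.resize(b[150:230,220:300],(560,560),interpolation=cv2.INTER_CUBIC))
E
```

```text
t 23.3 pos [ 0.5194 -0.0103  0.1061] tilt [ 0.0009 -0.0002] yawy -2.18 F [-0.8  0.3 -0.9] open 0.269
shift cm [ 0.15 -0.08  3.81]
turn 0.02
```

View pics/c8.png

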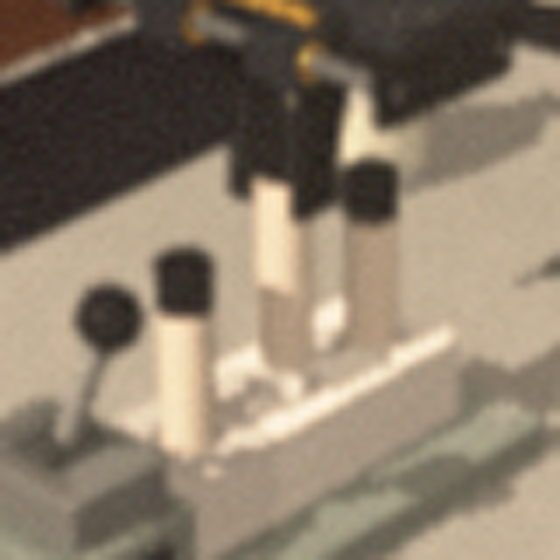

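The fresh vial hangs upright over the freed hole (foot at about crop (287,365)) between the mates. I'll correct by 1.5 mm and lower it with force checks.

{"name": "send_rows", "arguments": {"moves": [[[0,0,0,0.15,-0.07,0.4,-1],[0,0,0,0,0,0.3,-1],[0,0,0,0,0,0.2,-1],[0,0,0,0,0,0.2,-1],[0,0,0,0,0,0,-1]]]}}

```text
time_s: 23.8
position: [0.5183, -0.0087, 0.0942]
tcp_rot: [[0.038, 0.999, -0.001], [0.999, -0.038, 0.0], [0.0, -0.001, -1.0]]
force: [-0.1, -0.8, -0.7]
opening: 0.267
```

{"name": "send_rows", "arguments": {"moves": [[[0,0,0,0,0,0.2,-1],[0,0,0,0,0,0.2,-1],[0,0,0,0,0,0.2,-1],[0,0,0,0,0,0,-1],[0,0,0,0,0,0,-1]]]}}

```text
time_s: 24.3
position: [0.5187, -0.0087, 0.0886]
tcp_rot: [[0.038, 0.999, 0.0], [0.999, -0.038, -0.0], [-0.0, 0.0, -1.0]]
force: [0.3, 0.3, -1.1]
opening: 0.27
```

{"name": "send_rows", "arguments": {"moves": [[[0,0,0,0,0,0.4,-1],[0,0,0,0,0,0.4,-1],[0,0,0,0,0,0.4,-1],[0,0,0,0,0,0.2,-1],[0,0,0,0,0,0,-1]]]}}

```text
time_s: 24.8
position: [0.5187, -0.0087, 0.0742]
tcp_rot: [[0.038, 0.999, -0.0], [0.999, -0.038, 0.0], [0.0, -0.0, -1.0]]
force: [1.1, 0.4, -1.6]
opening: 0.265
```

{"name": "send_rows", "arguments": {"moves": [[[0,0,0,0,0,0.2,-1],[0,0,0,0,0,0.2,-1],[0,0,0,0,0,0.1,-1],[0,0,0,0,0,0,-1],[0,0,0,0,0,0,-1]]]}}

```text
time_s: 25.3
position: [0.5186, -0.0087, 0.0696]
tcp_rot: [[0.038, 0.999, 0.0], [0.999, -0.038, -0.0], [-0.0, 0.0, -1.0]]
force: [0.1, -0.8, -0.1]
opening: 0.267
```

{"name": "send_rows", "arguments": {"moves": [[[0,0,0,0,0,0.1,-1],[0,0,0,0,0,0.1,-1],[0,0,0,0,0,0.05,-1],[0,0,0,0,0,0,-1],[0,0,0,0,0,0,-1]]]}}

```text
time_s: 25.8
position: [0.5188, -0.0087, 0.0679]
tcp_rot: [[0.038, 0.999, 0.001], [0.999, -0.038, -0.0], [-0.0, 0.001, -1.0]]
force: [-0.0, 0.5, 5.7]
opening: 0.264
```

{"name": "send_rows", "arguments": {"moves": [[[0,0,0,0,0,-0.05,-0.4],[0,0,0,0,0,0,-0.1],[0,0,0,0,0,0,0.2],[0,0,0,0,0,0,0.2],[0,0,0,0,0,0,0.2]]]}}

```text
time_s: 26.3
position: [0.5183, -0.0087, 0.0674]
tcp_rot: [[0.038, 0.999, -0.001], [0.999, -0.038, 0.0], [0.0, -0.001, -1.0]]
force: [0.0, -0.3, 0.1]
opening: 0.559
```

{"name": "send_rows", "arguments": {"moves": [[[0,0,0,0,0,-1,0.2],[0,0,0,0,0,-3,0.2],[0,0,0,0,0,-4,0.2],[0,0,0,0,0,-4,0.2],[0,0,0,0,0,-2,0]]]}}

```text
time_s: 26.8
position: [0.5204, -0.009, 0.2119]
tcp_rot: [[0.038, 0.999, 0.006], [0.999, -0.038, -0.001], [-0.001, 0.006, -1.0]]
force: [0.2, 0.9, -0.4]
opening: 0.567
```

```bash
python3 - <<'E'
from h import *
b=capture("side");cv2.imwrite("pics/s9.png",b)
for n,p in(("m_l",(.522,.0455,.14)),("fresh",(.5185,-.0087,.14)),("m_r",(.5165,-.0645,.14))):
    print(n,np.round(cap("side",b,p,.14)[0],4))
def R(c,u,v):
    m=camera_model(c);return m["pose"][:3,3],ray(c,u,v,.13)
(o1,a),(o2,c)=R("top",205.1,179),R("side",235.3,194.9)
d1=(a-o1)/np.linalg.norm(a-o1);d2=(c-o2)/np.linalg.norm(c-o2)
k=np.linalg.lstsq(np.c_[d1,-d2],o2-o1,rcond=None)[0]
print("ball",o1+k[0]*d1,o2+k[1]*d2)
yaw=-.038;Rz=np.array([[np.cos(yaw),-np.sin(yaw)],[np.sin(yaw),np.cos(yaw)]])
print("pivot xy",np.array([.518,-.0088])+Rz@[0,.125])
to(.40,.12,.10,-2.2)
E
```

```text
m_l [0.5226 0.0451 0.129 ]
fresh [ 0.5197 -0.0107  0.129 ]
m_r [ 0.5175 -0.0647  0.129 ]
ball [0.48999903 0.11733748 0.15570902] [0.49071969 0.11794794 0.15588117]
pivot xy [0.52274886 0.11610976]
t 26.85 pos [ 0.5219 -0.0093  0.214 ] tilt [ 0.0107 -0.0025] yawy -2.16 F [0.5 0.1 1.9] open 0.536
shift cm [ 12.49 -12.79  11.24]
turn 0.04
```

The fresh vial is seated (5.7 N at the expected height) and its cap is collinear and level with the mates. The lever ball triangulates to (0.490, 0.118, 0.156). Now to its near side with the fingers shut.

{"name": "send_rows", "arguments": {"moves": [[[0,0,0,3.1,-2.3,0,-1],[0,0,0,3.1,-2.3,0,-1],[0,0,0,3.1,-2.3,0,-1],[0,0,0,3.2,-2.5,0,-1],[0,0,0,0,0,0,-1]]]}}

```text
time_s: 27.35
position: [0.4245, 0.1227, 0.2073]
tcp_rot: [[0.033, 0.999, -0.005], [0.999, -0.033, 0.001], [0.001, -0.005, -1.0]]
force: [-0.1, -0.3, -0.1]
opening: 0.134
```

{"name": "send_rows", "arguments": {"moves": [[[0,0,0,0,0,2,-1],[0,0,0,0,0,4,-1],[0,0,0,0,0,4,-1],[0,0,0,0,0,1,-1],[0,0,0,0,0,0,-1]]]}}

```text
time_s: 27.85
position: [0.4286, 0.1193, 0.0966]
tcp_rot: [[0.038, 0.999, -0.004], [0.999, -0.038, -0.0], [-0.0, -0.004, -1.0]]
force: [-0.4, -0.1, 0.5]
opening: 0.001
```

```bash
python3 - <<'E'
from h import *
to(.43,.12,.101,-2.2)
E
```

```text
t 27.85 pos [0.4286 0.1193 0.0966] tilt [-0.0038 -0.0002] yawy -2.2 F [-0.4 -0.1  0.5] open 0.001
shift cm [ 0.07  0.14 -0.44]
turn -0.0
```

{"name": "send_rows", "arguments": {"moves": [[[0,0,0,0.05,1,-0.3,-1],[0,0,0,0,1.5,0,-1],[0,0,0,0,1.5,0,-1],[0,0,0,0,1,0,-1],[0,0,0,0,1,0,-1]]]}}

```text
time_s: 28.35
position: [0.4909, 0.118, 0.1023]
tcp_rot: [[0.038, 0.999, 0.002], [0.999, -0.038, 0.0], [0.0, 0.002, -1.0]]
force: [-2.7, -0.5, 1.7]
opening: 0.009
```

{"name": "send_rows", "arguments": {"moves": [[[0,0,0,0,1,0,-1],[0,0,0,0,0.5,0,-1],[0,0,0,0,0.5,0,-1],[0,0,0,0,0.5,0,-1],[0,0,0,0,0.5,0,-1]]]}}

```text
time_s: 28.85
position: [0.5194, 0.1168, 0.1005]
tcp_rot: [[0.038, 0.999, -0.0], [0.999, -0.038, -0.0], [-0.0, -0.0, -1.0]]
force: [0.3, 0.1, 0.1]
opening: 0.006
```

{"name": "send_rows", "arguments": {"moves": [[[0,0,0,0,0.5,0,-1],[0,0,0,0,0.4,0,-1],[0,0,0,0,0.3,0,-1],[0,0,0,0,0.2,0,-1],[0,0,0,0,0,0,-1]]]}}

```text
time_s: 29.35
position: [0.5338, 0.1163, 0.1006]
tcp_rot: [[0.038, 0.999, 0.001], [0.999, -0.038, 0.0], [0.0, 0.001, -1.0]]
force: [0.3, -0.6, -0.8]
opening: 0.004
```

```bash
python3 - <<'E'
from h import *
b=capture("side");cv2.imwrite("pics/s10.png",b)
print([(np.round(d["location"],3).tolist(),round(d["p"],2)) for d in spot_in("side","start_tip")])
cv2.imwrite("pics/c10.png",cv2.resize(b[140:240,190:290],(600,600),interpolation=cv2.INTER_CUBIC))
E
```

```text
[([0.516, -0.002, 0.104], 0.4)]
```

View pics/c10.png

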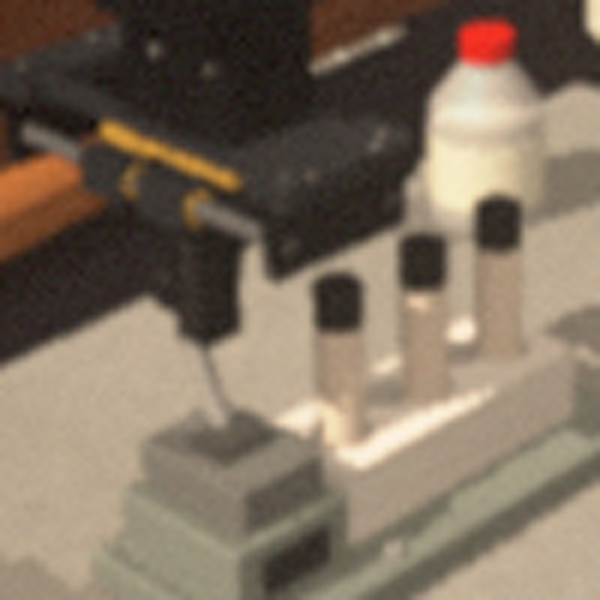

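The lever already leans away, with the stick at crop (215,385) and its ball hidden behind the fingers. The three tall caps line up level. I'll keep pushing gently until the stop is felt.

{"name": "send_rows", "arguments": {"moves": [[[0,0,0,0,0.3,0,-1],[0,0,0,0,0.3,0,-1],[0,0,0,0,0.3,0,-1],[0,0,0,0,0,0,-1],[0,0,0,0,0,0,-1]]]}}

```text
time_s: 29.95
position: [0.5415, 0.116, 0.1005]
tcp_rot: [[0.038, 0.999, -0.002], [0.999, -0.038, 0.0], [-0.0, -0.002, -1.0]]
force: [-3.2, -0.3, 0.3]
opening: 0.004
```

```bash
python3 - <<'E'
from h import *
to(.55,.12,.101,-2.2)
E
```

```text
t 29.95 pos [0.5415 0.116  0.1005] tilt [-0.0017  0.    ] yawy -2.18 F [-3.2 -0.3  0.3] open 0.004
shift cm [ 0.43  0.83 -0.06]
turn 0.02
```

{"name": "send_rows", "arguments": {"moves": [[[0,0,0,0,0.2,0,-1],[0,0,0,0,0.2,0,-1],[0,0,0,0,0,0,-1],[0,0,0,0,0,0,-1],[0,0,0,0,0,0,-1]]]}}

```text
time_s: 30.45
position: [0.5414, 0.116, 0.1003]
tcp_rot: [[0.038, 0.999, -0.01], [0.999, -0.038, -0.0], [-0.0, -0.01, -1.0]]
force: [-9.4, 0.2, 6.2]
opening: 0.007
```

{"name": "send_rows", "arguments": {"moves": [[[0,0,0,0,0.2,0,-1],[0,0,0,0,0,0,-1],[0,0,0,0,0,0,-1],[0,0,0,0,0,0,-1],[0,0,0,0,0,0,-1]]]}}

```text
time_s: 30.95
position: [0.5414, 0.116, 0.1003]
tcp_rot: [[0.037, 0.999, -0.014], [0.999, -0.037, -0.0], [-0.001, -0.014, -1.0]]
force: [-11.9, -0.0, 8.0]
opening: 0.011
```

{"name": "send_rows", "arguments": {"moves": [[[0,0,0,0,-1,0,-1],[0,0,0,0,-2,0,-1],[0,0,0,0,-3,0,-1],[0,0,0,0,-3,0,-1],[0,0,0,0,-2,-2,-1]]]}}

```text
time_s: 31.45
position: [0.4357, 0.1199, 0.1194]
tcp_rot: [[0.038, 0.999, -0.003], [0.999, -0.038, -0.0], [-0.0, -0.003, -1.0]]
force: [-0.9, -0.3, 0.2]
opening: 0.006
```

{"name": "send_rows", "arguments": {"moves": [[[0,0,0,0,0,-4,-1],[0,0,0,0,0,-4,-1],[0,0,0,0,0,-3,-1],[0,0,0,0,0,0,-1],[0,0,0,0,0,0,-1]]]}}

```text
time_s: 31.95
position: [0.4398, 0.1199, 0.2315]
tcp_rot: [[0.038, 0.999, 0.005], [0.999, -0.038, 0.0], [0.0, 0.005, -1.0]]
force: [-0.8, 0.1, -1.3]
opening: 0.004
```

```bash
python3 - <<'E'
from h import *
b=capture("side");t=capture("top");cv2.imwrite("pics/s11.png",b)
to(.55,.12,.101,-2.2)
a=cv2.resize(b[140:320,120:340],(660,540),interpolation=cv2.INTER_CUBIC);cv2.imwrite("pics/c11.png",a)
o=cv2.imread("pics/side0.png")
for n,p in(("m_l",(.522,.0455,.14)),("m_r",(.5165,-.0645,.14)),("spare",(.5195,.2817,.09))):
    print(n,*[np.round(cap("side",i,p,p[2])[0],4) for i in(o,b)])
for x in(.55,.555,.56,.565,.57): print(x,np.round(proj("side",[x,.1155,.155]),1))
E
```

```text
t 32.05 pos [0.438  0.1199 0.2297] tilt [-0.001 -0.   ] yawy -2.18 F [ 0.1 -0.1  0.2] open 0.007
shift cm [ 0.44 11.21 12.86]
turn 0.02
m_l [0.5227 0.0452 0.129 ] [0.5227 0.0452 0.129 ]
m_r [ 0.5174 -0.0647  0.129 ] [ 0.5175 -0.0648  0.129 ]
spare [0.5198 0.2817 0.079 ] [0.5199 0.2818 0.079 ]
0.55 [220.1 187.9]
0.555 [218.8 187.3]
0.56 [217.5 186.8]
0.565 [216.2 186.2]
0.57 [215.  185.7]
```

The picture limit is reached, so I'll check the ball numerically.

```bash
python3 - <<'E'
from h import *
b=cv2.imread("pics/s11.png");g=cv2.cvtColor(b,cv2.COLOR_BGR2GRAY)
n,l,s,c=cv2.connectedComponentsWithStats((g[175:215,200:245]<60).astype(np.uint8))
for i in range(1,n):
    if s[i,4]>8: print(s[i],c[i]+[200,175])
print([(np.round(d["location"],3).tolist(),round(d["p"],2)) for d in spot_in("side","start_tip")])
for z in (.14,.15,.155,.16):
    for i in range(1,n):
        if s[i,4]>20: print(z,ray("side",*(c[i]+[200,175]),z))
E
```

```text
[  0   0  41  20 443] [213.9006772  181.83521445]
[43 12  2  7 13] [243.53846154 189.76923077]
[([0.478, -0.269, 0.032], 0.66)]
0.14 [0.61153983 0.08272233 0.14      ]
0.15 [0.59647966 0.0955254  0.15      ]
0.155 [0.58894957 0.10192693 0.155     ]
0.16 [0.58141948 0.10832846 0.16      ]
```

The gripper is in the line of sight; I'll park it aside.

{"name": "send_rows", "arguments": {"moves": [[[0,0,0,-2,-0.3,-1,-1],[0,0,0,-4,-0.2,-1,-1],[0,0,0,-4,0,-1,-1],[0,0,0,-4,0,-1,-1],[0,0,0,-4,0,-1,-1]]]}}

```text
time_s: 32.6
position: [0.4258, -0.061, 0.2797]
tcp_rot: [[0.038, 0.999, -0.002], [0.999, -0.038, 0.001], [0.001, -0.002, -1.0]]
force: [0.7, -1.0, -0.2]
opening: 0.007
```

{"name": "send_rows", "arguments": {"moves": [[[0,0,0,-4,0,0,-1],[0,0,0,-4,0,0,-1],[0,0,0,-2,0,0,-1],[0,0,0,0,0,0,-1],[0,0,0,0,0,0,-1]]]}}

```text
time_s: 33.1
position: [0.4221, -0.1592, 0.2794]
tcp_rot: [[0.039, 0.999, -0.002], [0.999, -0.039, 0.002], [0.002, -0.002, -1.0]]
force: [0.4, 0.5, 0.4]
opening: 0.006
```

```bash
python3 - <<'E'
from h import *
b=capture("side");t=capture("top");g=cv2.cvtColor(b,cv2.COLOR_BGR2GRAY);cv2.imwrite("pics/s12.png",b);cv2.imwrite("pics/t12.png",t)
n,l,s,c=cv2.connectedComponentsWithStats((g[165:215,195:245]<60).astype(np.uint8))
for i in range(1,n):
    if s[i,4]>8: print("side",s[i],c[i]+[195,165])
gt=cv2.cvtColor(t,cv2.COLOR_BGR2GRAY)
print("top exp",proj("top",[.56,.1155,.155]))
n,l,s,c=cv2.connectedComponentsWithStats((gt[135:200,190:230]<60).astype(np.uint8))
for i in range(1,n):
    if s[i,4]>8: print("top",s[i],c[i]+[190,135])
for cm in("side","top"): print([(np.round(d["location"],3).tolist(),round(d["p"],2)) for d in spot_in(cm,"start_tip")],[(np.round(d["location"],3).tolist(),round(d["p"],2)) for d in spot_in(cm,"tape")])
to(.43,.1,.2)
E
```

```text
side [  0   0  50  33 856] [217.49766355 177.67172897]
side [48 22  2  7 13] [243.53846154 189.76923077]
top exp [206.16903154 146.6713748 ]
top [13  7  9 10 75] [206.85333333 146.25333333]
[([0.554, 0.122, 0.144], 0.55)] [([0.693, 0.256, 0.032], 0.6), ([0.555, 0.125, 0.141], 0.4), ([0.512, -0.264, 0.03], 0.19)]
[([0.555, 0.116, 0.159], 0.54), ([0.506, -0.004, 0.065], 0.34)] [([0.703, 0.252, 0.048], 0.7)]
t 33.4 pos [ 0.4228 -0.1586  0.2806] tilt [-0.0001  0.0002] yawy -2.08 F [-0.4  0.3  0.5] open 0.005
shift cm [25.87 -0.22  8.07]
```

```bash
python3 -c "
from rig import bot
print(bot.hand_in())"
```

```text
the job is handed in; nothing more can be done
None
```

All three steps are done in the order asked, and the job was handed in at about 33 s of robot time. The hand-in gives no verdict.

**What I did**
- **Stubby vial:** I lifted it out of the middle rack hole and lowered it into the empty block hole. It met the floor at the expected height with 7 N. A picture afterwards showed it level with the vial next to it.
- **Tall vial:** I took it from the carton and lowered it into the freed rack hole. It met the floor at the expected height with 5.7 N. After release its cap stood level and in line with the other two.
- **Lever:** I pushed it away from the robot until it stopped moving, with force rising to about 12 N. The ball ended near x = 0.56 m, up from 0.49 m.

**Checks that disagreed**
- **Tool height:** the fingers really end about 34 mm above the reported tool position. My first close on the stubby vial shut above its cap without touching it. I measured the offset in the side camera and allowed for it from then on.
- **Lever angle:** I did not measure it directly. The last lever check was numeric because the picture limit was reached. The top camera put the ball within a pixel of where I expected it. The networks put it at x ≈ 0.555 m in both cameras. My side-camera blob check failed because the ball merged with the dark background.
- **Bystanders:** the two rack vials and the spare had moved less than 0.5 mm between the first picture and one after the lever push. The tape read within the network's accuracy of its first position. I did not measure the jar, spool and cleaner again, but nothing touched them.

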